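# Index the sampling carousel by one station

### The job

The steel beaker under the spout of the sampling carousel is done: bring the other steel beaker, not the small brown stoppered bottle, under the spout by pressing the carousel's plunger knob down from above with the fingertips and, keeping it pressed, swinging the table round by one slot. Then let the plunger spring fully up into that slot, so that the table is locked, and move clear. Grip nothing, and do not touch, lift or upset the beakers or the bottle, or disturb anything else on the bench.

Things in the scene. Friction and masses are not known exactly. Their poses are not given: they have to be found in the camera images.
- carousel: bench-top carousel, fixed. Origin on the turning axis at table-top level; +x points from the axis to the spout side (away from the robot, within 15 degrees). Grey foot; on it a fixed steel ring 292 mm across, 40 to 48 mm high, with six open slots in its edge 60 degrees apart. Standpipe of the spout: 15 mm pipe, 205 mm from the axis on +x, arching over at 326 mm height
- spout_tip (a point): mouth of the brass spout, 78 mm from the axis on the carousel's +x side, 185 mm above the table top; a nest is exactly below it whenever the table is locked
- turntable (a joint): angle of the turning aluminium plate (236 mm across, top 64 mm high; six white nest rings 9 mm high on a 78 mm radius) in rad, 0 at the start, positive anticlockwise from above. One slot is 1.047 rad (60 degrees). Turns both ways without end, friction about 0.12 N m, once the plunger is pressed; locked while the plunger is up
- plunger (a joint): how far the plunger knob is pressed, m: 0 up (pin in a slot), 0.020 fully down. The pin is clear of the slots beyond 0.014. Its spring pushes up with about 5 N at 0 and 8 N fully down. Let go between slots, the taper-nosed pin rubs under the ring (reading about 0.013) and springs up when a slot comes within about 4 mm
- plunger_top (a point): centre of the dished top of the black plunger knob: a round cup 62 mm across, 50 mm inside, rim 6 mm above this point. 160 mm from the turning axis, on a fork that sticks out of the plate across from the nest that starts under the spout, so on the robot's side. 120 mm above the table top when up; goes round with the plate
- beaker_done: steel beaker, 67 mm wide at the rim, 78 mm high, origin at the centre of its underside; stands in the nest under the spout at the start
- beaker_next: an identical steel beaker, in the nest next to the first on one side or the other; origin at the centre of its underside
- sample_bottle: brown dropper bottle with black stopper, 33 mm wide, 102 mm high, in the nest on the other side; origin at the centre of its underside
- spanner: bystander: open-ended spanner, 169 mm long, lying on the table top
- marker: bystander: pen, 135 mm long, lying on the table top
- pump_1: bystander: loose black pump head, 58 mm, on the table top
Not all that is in view belongs to the job. Leave any pink look-alike of the beaker_done alone.

How it is judged:
On the way, in this order (a step that is already met when the one before it is completed fails the run):
1. the plunger is pressed down while the table still stands at the first station (value of joint plunger above 0.01 m and value of joint turntable between -0.1 and 0.1 rad), for 0.05 s.
2. the table is swung half way to the next slot, on the other beaker's side (horizontal distance between beaker_next and spout_tip below 0.045 m).
At the end, for the whole second after the job is handed in: the other beaker stands upright under the spout within 8 mm, the plunger is up (less than 3 mm down) in the slot, the table is at rest, and all three vessels stand upright on the floor of their nests (underside 60 to 68 mm above the table top, tilted less than 0.08 rad) (horizontal distance between beaker_next and spout_tip below 0.008 m and value of joint plunger below 0.003 m and velocity of joint turntable between -0.05 and 0.05 rad/s and angle between each of beaker_next, beaker_done, sample_bottle's own z axis and vertical below 0.08 rad and height (world z) of beaker_next between 0.06 and 0.068 m and height (world z) of beaker_done between 0.06 and 0.068 m and height (world z) of sample_bottle between 0.06 and 0.068 m); the robot touches nothing.
It fails at once if a vessel on the carousel is touched by the robot (contact force between any of the arm, the fingers and beaker_next above 0.5 N or contact force between any of the arm, the fingers and beaker_done above 0.5 N or contact force between any of the arm, the fingers and sample_bottle above 0.5 N).
It fails at once if a vessel is lifted or upset (height (world z) of any of beaker_next, beaker_done, sample_bottle above 0.075 m or angle between any of beaker_next, beaker_done, sample_bottle's own z axis and vertical above 0.35 rad).
It fails at once if a bystander on the bench is moved (distance of any of spanner, marker, pump_1 from where it was at the start of the episode above 0.02 m).
It fails at once if the knob is gripped round its rim instead of pressed from above (the point between the finger pads comes less than 10 mm above the knob's dished top) (horizontal distance between the grasp point and plunger_top below 0.04 m and z of the grasp point in the frame of plunger_top below 0.01 m).
It also fails if it takes over 35 s, if anything falls off the work surface, if the arm or the gripper's body presses on something with over 40 N, if the wrist force passes 120 N, or if a joint passes its speed limit or range.

### The arm

A 6-joint arm with a two-finger parallel gripper is mounted at the origin on a cart in front of the work surface, level with it; the furniture and walls round the work are solid. World frame = base frame: x ahead of the robot, y to its left, z up, the work surface at z = 0. Lengths are in m, angles in rad, forces in N, time in s.
With the tool pointing down it reaches from about 0.325 to 0.9 m from the base axis. Payload 6.1 kg.
Tool frame: the origin (TCP) lies at the very end of the fingers, on their centre line; the grasp point (between the pads) lies 19 mm behind it (robot.tcp_to_grasp is the z of the grasp point in the tool frame, in m); z points along the fingers, y is the line along which they close (so a half turn about z gives the same grasp; the last joint's range is limited). The gripper opens to 85 mm and grips with 20 to 120 N. Pads are 22 mm wide; open, the fingers measure 114 mm over their backs; the gripper's body (76 mm by 85 mm) begins 54 mm behind the grasp point. The pads swing forward as they close: fully open they stand 13 mm farther back than shut.
Start: joints at [1.19, 0.22, 1.526, -0, 1.395, -0.126], TCP at [0.158, 0.605, 0.231] pointing down, gripper open.
Joint ranges: [-2.98, 2.98], [-0.91, 2.08], [0.09, 2.57], [-1.24, 4.39], [0.2, 2.65], [-2.68, 2.68]. Speed limits (rad/s): [2.57, 2.57, 3.01, 3.14, 3.14, 3.14].

### API

Orientations are given as a unit quaternion [x, y, z, w].
In Python, from cell import robot gives the robot as it stands. The module is installed in compiled form; this text tells all that it offers.
- The arm moves only by the tool play_rows, never from a script. Its argument "increments" is a list of rows, each a list of 5 numbers: the closure, from 0 (fully open) to 1 (shut), then the shift along the tool's x, y, z in cm, then the turn about the tool's z in rad. In form: [[hand, dx, dy, dz, turn], ...]. A call has exactly 5 rows; each row is the pose to reach, as a shift and turn from the pose commanded when the call began, along the tool's axes at that moment; what a row does not reach only later rows make up. A row lasts 1/8 s, in which the tool goes at most 62.5 mm and 10.7 degrees, less where a joint would pass 70% of its speed; a pose out of reach is approached as far as the arm can. A call with a gripper value outside its range is refused whole. The fingers move at their own pace and stop on an object; "grip_force" is the grip in N (left out, the last holds). Time passes only in rows, so rows that repeat a pose let the fingers close, or fill a call up. It gives the time, the measured TCP pose, the force, the opening and the grip force at its end, in the units of the state.
- robot.state(): the state, without advancing time (a new reading comes with each control period).
- robot.read_camera(name): name is "side" or "top"; returns a dict with "img" (480x640x3 uint8, red, green, blue), "depth" (480x640 float32, m along the optical axis (not along the pixel's ray), 0 where there is no reading), "mtx" (3x3 intrinsics, pixels), "camera_from_world" (4x4, takes a point from world to camera coordinates). Camera axes: x right, y down, z forward; pixel columns grow to the right and rows downward; lengths in m; the calibration is good to about 2 mm. A picture is of the moment at which its call begins.
- robot.close_job(): hands the job in; it is judged then, once.
The state is a dict: "t": time; "q": joint angles; "qd": joint speeds; "joint_torque": joint torques, N m; "eef_pos": TCP position; "ee_rot": TCP orientation; "wrist_force": force on the tool from outside, world axes, zero at the start; "torque": the same for the moment, N m; "grip_width": opening from 0.0 (shut) to 1.0 (fully open); "grip_force": force on a finger pad.
Only numpy, scipy, OpenCV 4.12 (cv2) and the standard library are available. Lean on these libraries where they do the work, as an engineer would, in place of code of your own. Each camera call takes 0.05 s, during which the arm holds its last target. There are 200 camera calls.

## Working session

There is one attempt and no reset: what is moved stays moved. The work goes in short steps, Python scripts to look and compute and a tool call to move; the robot and the scene stay as the last step left them, time stands still between calls to the robot, and variables do not carry over. Pictures are saved under pics/ and viewed, at most 10 in all, crops included, and the job is handed in when it is done.

Besides the shell and the picture viewer there is one more tool, called after "Emit:" as name([rows], argument=value, ...), one row to a line, values as JSON. play_rows: Moves the arm, as the interface text tells. Its arguments: {"type":"object","properties":{"increments":{"type":"array"},"grip_force":{"type":"number"}},"required":["increments"]}

```bash
mkdir -p pics
python3 - <<'E'
from cell import robot
import cv2,numpy as np
s=robot.state();print(s)
for n in("top","side"):
    c=robot.read_camera(n);np.savez(n+".npz",**c)
    cv2.imwrite(f"pics/{n}0.png",c["img"][:,:,::-1]);print(c["mtx"],c["camera_from_world"])
E
```

```text
{'t': 0.0, 'q': array([ 1.18991542e+00,  2.21222815e-01,  1.52761855e+00, -4.57128169e-06,
        1.39468251e+00, -1.26104125e-01]), 'qd': array([-1.42932447e-03,  5.20497167e-04, -9.20327239e-04, -7.91207584e-05,
       -4.88971612e-04, -1.44204203e-03]), 'joint_torque': array([-2.02884032e-03, -4.96897638e+01, -3.89399564e+01, -3.97509657e-04,
        1.10652996e-02,  9.46894147e-06]), 'eef_pos': array([0.15730038, 0.60425922, 0.23019735]), 'ee_rot': array([ 1.27043671e-01,  9.91896654e-01, -9.35313627e-04, -2.39983302e-04]), 'wrist_force': array([0.0318874 , 0.17625145, 0.28440412]), 'torque': array([-0.00715426,  0.03334769,  0.03588449]), 'grip_force': 0.0, 'grip_width': 0.9934780742679418}
[[547.51497889   0.         321.3274052 ]
 [  0.         547.51497889 238.19125421]
 [  0.           0.           1.        ]] [[-0.00778332 -0.99987855  0.01350174 -0.09204847]
 [-0.98573664  0.00540185 -0.16820849  0.62428003]
 [ 0.16811513 -0.01461838 -0.98565897  1.59245181]
 [ 0.          0.          0.          1.        ]]
[[447.28666808   0.         324.09636342]
 [  0.         447.28666808 240.16016047]
 [  0.           0.           1.        ]] [[ 0.9450841  -0.32682271  0.00171798 -0.59900437]
 [-0.12469774 -0.36544151 -0.92244402  0.15483572]
 [ 0.30210348  0.87157295 -0.38612702  1.00915741]
 [ 0.          0.          0.          1.        ]]
```

View pics/top0.png

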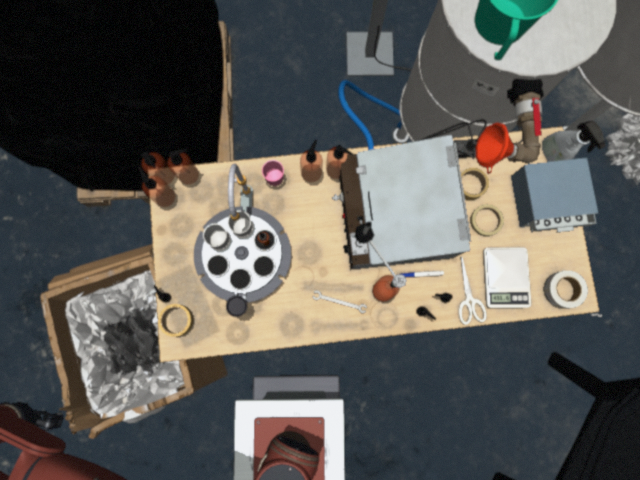

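View pics/side0.png

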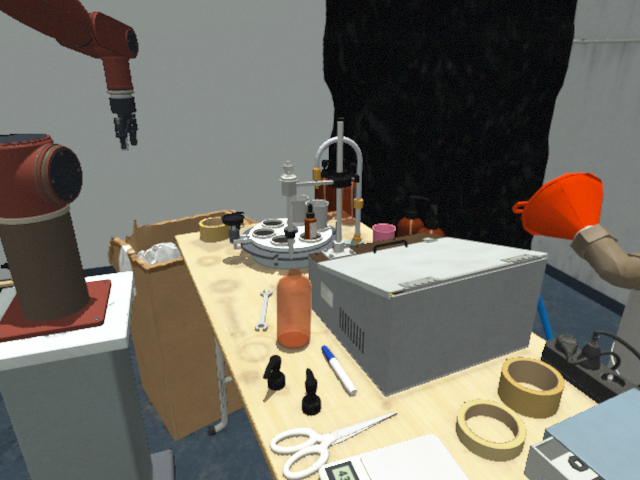

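The top view shows the done beaker at (240,222), the next beaker to its left at (218,238), and the bottle on the right at (264,240). The knob is at (237,305). So the table must turn clockwise, which is negative, and the knob goes from the robot's side towards +y. The side view shows the knob at (233,218).

```bash
cat > h.py <<'E'
import numpy as np,cv2
def ray(c,u,v):
    T=c["camera_from_world"];R=T[:3,:3];o=-R.T@T[:3,3]
    d=R.T@np.linalg.solve(c["mtx"],[u,v,1.]);return o,d
def onz(c,u,v,z):
    o,d=ray(c,u,v);return o+d*(z-o[2])/d[2]
def cross(c1,p1,c2,p2):
    o1,d1=ray(c1,*p1);o2,d2=ray(c2,*p2)
    k=np.linalg.lstsq(np.c_[d1,-d2],o2-o1,rcond=None)[0]
    a,b=o1+k[0]*d1,o2+k[1]*d2;return (a+b)/2,np.linalg.norm(a-b)
def blobs(mask,x0,y0,x1,y1,amin):
    m=np.zeros(mask.shape,np.uint8);m[y0:y1,x0:x1]=mask[y0:y1,x0:x1]*255
    return [k for k in cv2.findContours(m,cv2.RETR_EXTERNAL,cv2.CHAIN_APPROX_NONE)[0] if cv2.contourArea(k)>amin]
E
python3 - <<'E'
from h import *
t=dict(np.load("top.npz"));s=dict(np.load("side.npz"))
g=t["img"].max(2).astype(int);gs=s["img"].max(2).astype(int)
for k in blobs(g<75,215,285,260,325,50):
    print("top knob",cv2.fitEllipse(k),cv2.boundingRect(k))
    e=cv2.fitEllipse(k);kt=e[0]
for k in blobs(gs<70,215,205,250,235,30):
    print("side knob",cv2.fitEllipse(k),cv2.boundingRect(k))
# plate: bright
for k in blobs(g>150,185,195,300,300,300):
    h=cv2.convexHull(k);print("plate",cv2.fitEllipse(h),cv2.boundingRect(h))
    c=onz(t,*cv2.fitEllipse(h)[0],.064);print(c)
print("knob onz .126",onz(t,*kt,.126))
# empty nests (dark discs)
for k in blobs(g<60,195,205,290,290,60):
    e=cv2.fitEllipse(k);print("disc",e,onz(t,*e[0],.066))
cv2.imwrite("pics/crop1.png",np.hstack([cv2.resize(t["img"][190:330,180:300],(400,467),interpolation=2),cv2.resize(s["img"][180:280,210:300],(400,467))])[:,:,::-1])
E
```

```text
top knob ((236.48355102539062, 305.61541748046875), (19.38296127319336, 19.571495056152344), 93.0074691772461) (227, 295, 20, 21)
side knob ((233.05029296875, 221.46632385253906), (19.69690704345703, 22.432167053222656), 8.950033187866211) (222, 212, 22, 23)
plate ((277.4741516113281, 217.89804077148438), (46.3984260559082, 238.36228942871094), 176.6701202392578) (253, 195, 47, 105)
[0.68439677 0.03516237 0.064     ]
plate ((213.13882446289062, 246.42604064941406), (113.26319885253906, 136.06253051757812), 95.91548156738281) (185, 195, 97, 105)
[0.59880784 0.22562503 0.064     ]
knob onz .126 [0.4206085  0.14455045 0.126     ]
disc ((239.70468139648438, 278.5481262207031), (16.56116485595703, 17.18006706237793), 43.49795150756836) [0.50247456 0.14492896 0.066     ]
disc ((263.1756591796875, 265.6925048828125), (16.437789916992188, 16.674760818481445), 28.01264762878418) [0.54006973 0.0763985  0.066     ]
disc ((217.12680053710938, 264.853515625), (16.19300651550293, 16.873998641967773), 53.421424865722656) [0.54339767 0.21212241 0.066     ]
disc ((263.9173889160156, 239.00379943847656), (15.47095775604248, 16.687814712524414), 141.5442352294922) [0.62000696 0.07499673 0.066     ]
```

View pics/crop1.png

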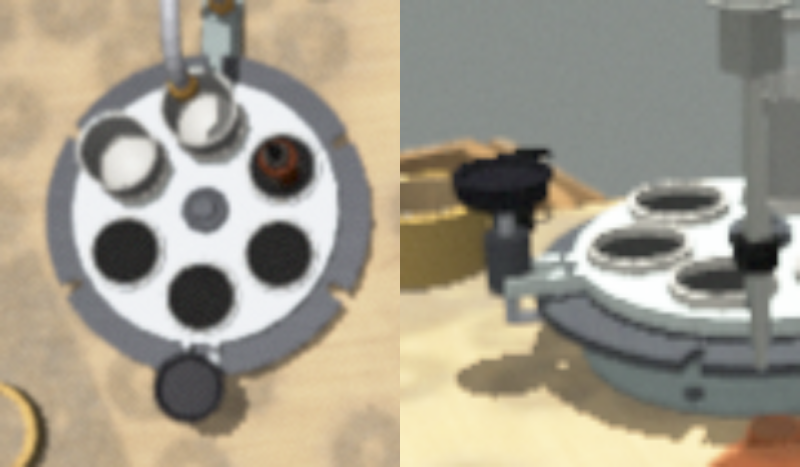

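Emit:
play_rows([
  [1,-6,-6,0.5,0],
  [1,-10,-10,1,0],
  [1,-14,-14,1.5,0],
  [1,-18,-18,2,0],
  [1,-22,-22,2,0],
])

```text
t: 0.72
eef_pos: [0.3152, 0.3344, 0.2105]
ee_rot: [0.127, 0.992, -0.0, -0.0]
wrist_force: [0.2, 0.4, 0.6]
grip_width: 0.001
grip_force: 0.0
```

```bash
cat >> h.py <<'E'
def to(p):
    from cell import robot
    from scipy.spatial.transform import Rotation as Ro
    s=robot.state();d=np.array(p)-s["eef_pos"]
    return Ro.from_quat(s["ee_rot"]).inv().apply(d)*100
E
python3 - <<'E'
from h import *
t=dict(np.load("top.npz"));s=dict(np.load("side.npz"))
print(cross(t,(236.5,305.6),s,(232.6,218.5)))
from cell import robot
st=robot.state();print(st["eef_pos"],st["ee_rot"],st["t"],st["grip_width"],to((.4206,.1446,.18)))
E
```

```text
(array([0.42073049, 0.14576855, 0.11721284]), np.float64(0.0006804476428288017))
[0.31515774 0.33442706 0.21051756] [ 1.26801635e-01  9.91927980e-01 -3.77723969e-04 -2.90739888e-04] 0.725 0.0009227987014467485 [-14.98183943 -15.71729256   3.05748747]
```

Emit:
play_rows([
  [1,-4,-4,1,0],
  [1,-8,-8,2,0],
  [1,-12,-12,3,0],
  [1,-15,-15.7,3.5,0],
  [1,-15,-15.7,4.5,0],
])

```text
t: 1.35
eef_pos: [0.4218, 0.1442, 0.1662]
ee_rot: [0.13, 0.992, -0.0, 0.0]
wrist_force: [0.0, 1.0, -0.2]
grip_width: -0.002
grip_force: 0.0
```

Run:
```python
from h import *
from cell import robot
c=robot.read_camera("side");c2=robot.read_camera("top")
cv2.imwrite("pics/c2.png",np.hstack([cv2.resize(c2["img"][190:330,180:300],(400,467),interpolation=2),cv2.resize(c["img"][130:250,180:280],(400,467))])[:,:,::-1])
print(robot.state()["eef_pos"],to((.4206,.1446,.12)))
```

```text
[0.41942025 0.14641446 0.16476705] [-0.17355635 -0.14195891  4.47632142]
```

View pics/c2.png

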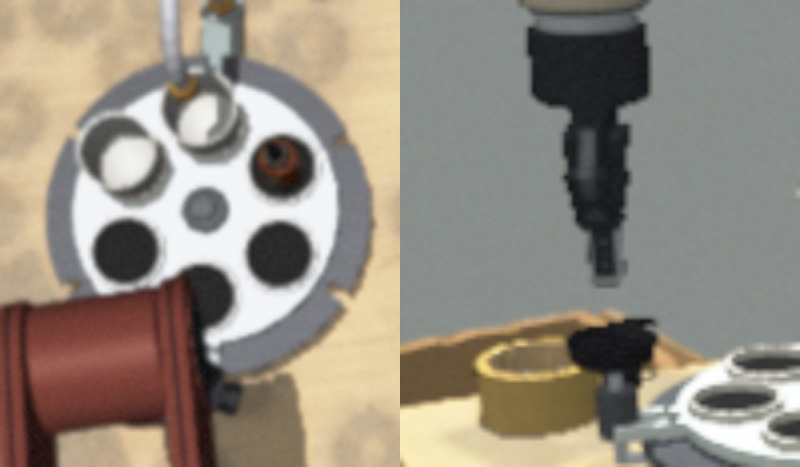

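The fingertips are at (606,280), centred over the knob at (612,345) to within a few mm. I'm lowering now.

Emit:
play_rows([
  [1,-0.1,-0.1,2,0],
  [1,-0.1,-0.1,3.5,0],
  [1,-0.1,-0.1,4.5,0],
  [1,-0.1,-0.1,5,0],
  [1,-0.1,-0.1,5.2,0],
])

```text
t: 2.08
eef_pos: [0.4208, 0.146, 0.1145]
ee_rot: [0.127, 0.992, 0.0, -0.001]
wrist_force: [-4.5, 0.3, 6.5]
grip_width: -0.001
grip_force: 2.9
```

Emit:
play_rows([
  [1,0,0,0.4,0],
  [1,0,0,0.8,0],
  [1,0,0,1.1,0],
  [1,0,0,1.2,0],
  [1,0,0,1.2,0],
])

```text
t: 2.7
eef_pos: [0.4211, 0.146, 0.1031]
ee_rot: [0.127, 0.992, 0.0, -0.0]
wrist_force: [-5.0, 0.7, 8.5]
grip_width: -0.003
grip_force: 3.9
```

Run:
```python
from h import *
from cell import robot
ax=np.array([.581,.1440]);s=robot.state();p=s["eef_pos"];print(p,s["wrist_force"])
r=p[:2]-ax;print(np.linalg.norm(r))
r=r/np.linalg.norm(r)*.160
for a in range(5,75,5):
    b=-np.radians(a);q=ax+np.array([[np.cos(b),-np.sin(b)],[np.sin(b),np.cos(b)]])@r
    print(a,q.round(4),to((*q,p[2])).round(2))
```

```text
[0.42111781 0.14601415 0.10314911] [-5.03466285  0.68385895  8.47306098]
0.1598948796508083
5 [0.4218 0.16  ] [0.29 1.37 0.  ]
10 [0.4238 0.1738] [0.44 2.75 0.  ]
15 [0.427  0.1874] [0.47 4.15 0.  ]
20 [0.4314 0.2006] [0.38 5.54 0.  ]
25 [0.4369 0.2134] [0.17 6.92 0.  ]
30 [0.4435 0.2257] [-0.15  8.28  0.  ]
35 [0.4511 0.2374] [-0.6  9.6  0. ]
40 [0.4597 0.2484] [-1.16 10.88  0.  ]
45 [0.4693 0.2586] [-1.83 12.1   0.  ]
50 [0.4797 0.2679] [-2.6  13.27  0.  ]
55 [0.4909 0.2762] [-3.47 14.36  0.  ]
60 [0.5028 0.2836] [-4.44 15.37  0.  ]
65 [0.5152 0.2898] [-5.49 16.29  0.  ]
70 [0.5282 0.295 ] [-6.61 17.12  0.  ]
```

Emit:
play_rows([
  [1,0.2,0.7,0.1,0],
  [1,0.4,2.1,0.1,0],
  [1,0.5,4.1,0.1,0],
  [1,0.4,5.5,0.1,0],
  [1,0.2,6.9,0.1,0],
])

```text
t: 3.32
eef_pos: [0.4389, 0.2136, 0.1033]
ee_rot: [0.127, 0.992, 0.0, 0.002]
wrist_force: [1.2, -2.7, 7.9]
grip_width: 0.001
grip_force: 3.9
```

Run:
```python
from h import *
from cell import robot
ax=np.array([.581,.1440]);s=robot.state();p=s["eef_pos"];print(p,s["wrist_force"])
c=robot.read_camera("side");c2=robot.read_camera("top")
cv2.imwrite("pics/c3.png",np.hstack([cv2.resize(c2["img"][190:330,180:300],(400,467),interpolation=2),cv2.resize(c["img"][150:270,220:340],(400,467))])[:,:,::-1])
for a in range(30,70,5):
    b=np.pi-.012-np.radians(a);q=ax+.16*np.array([np.cos(b),np.sin(b)])
    print(a,q.round(4),to((*q,.1025)).round(2))
```

```text
[0.43886785 0.2136365  0.10333515] [ 1.21874571 -2.723164    7.92374966]
30 [0.4434 0.2257] [-0.12  1.17  0.11]
35 [0.451  0.2373] [-0.56  2.5   0.12]
40 [0.4597 0.2483] [-1.12  3.77  0.13]
45 [0.4692 0.2585] [-1.79  5.    0.13]
50 [0.4796 0.2678] [-2.57  6.16  0.14]
55 [0.4908 0.2762] [-3.44  7.25  0.15]
60 [0.5027 0.2835] [-4.4   8.26  0.16]
65 [0.5151 0.2898] [-5.45  9.18  0.16]
```

View pics/c3.png

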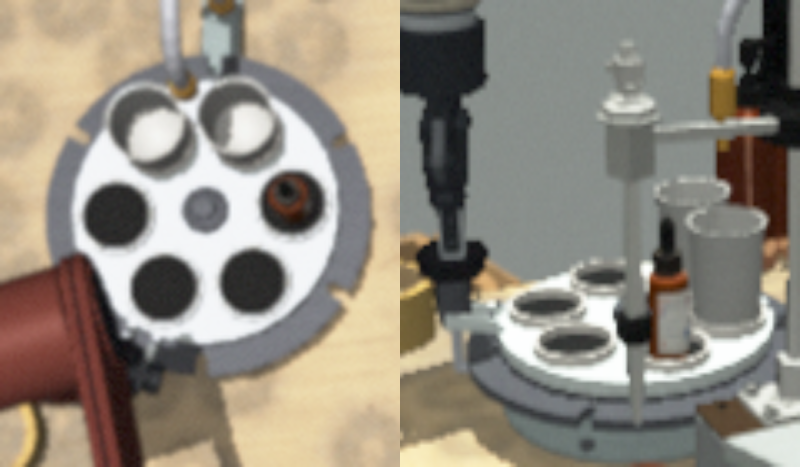

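The table follows clockwise: the beakers are at (150,125) and (238,112), all upright. Continuing.

Emit:
play_rows([
  [1,-0.1,1.2,0.1,0],
  [1,-0.5,2.5,0.1,0],
  [1,-1.1,3.8,0.1,0],
  [1,-1.8,5,0.1,0],
  [1,-2.5,6,0.1,0],
])

```text
t: 4.05
eef_pos: [0.4778, 0.2656, 0.1023]
ee_rot: [0.127, 0.992, 0.001, 0.002]
wrist_force: [-0.6, -0.8, 8.7]
grip_width: -0.0
grip_force: 4.0
```

```bash
cat > m.py <<'E'
from h import *
from cell import robot
ax=np.array([.581,.1440]);s=robot.state();p=s["eef_pos"];print(p,s["wrist_force"])
t=robot.read_camera("top");g=t["img"].max(2).astype(int)
for k in blobs(g<60,195,205,290,290,60):
    (u,v),sz,_=cv2.fitEllipse(k);q=onz(t,u,v,.066)[:2]-ax
    if min(sz)>14: print(q,np.linalg.norm(q),np.degrees(np.arctan2(q[1],q[0])))
for a in (52,54,56,58,60,62,64):
    b=np.pi-.008-np.radians(a);q=ax+.16*np.array([np.cos(b),np.sin(b)])
    print(a,q.round(4),to((*q,.1025)).round(2))
cv2.imwrite("pics/m%d.png"%(s["t"]*100),t["img"][:,:,::-1])
E
python3 m.py
```

```text
[0.47777894 0.26562288 0.10228188] [-0.59899051 -0.81072845  8.73310842]
[-0.0766157  -0.01776225] 0.07864771321139698 -166.9473848892402
[-0.0535369   0.05725821] 0.07838814992376776 133.07631148060074
[-0.02253367 -0.07504672] 0.07835672876196069 -106.71300770865693
[0.02375481 0.07361878] 0.07735641729681106 72.11649659790999
52 [0.4835 0.2709] [-0.32  0.53  0.02]
54 [0.488  0.2742] [-0.67  0.96  0.02]
56 [0.4926 0.2774] [-1.04  1.38  0.03]
58 [0.4973 0.2804] [-1.42  1.79  0.03]
60 [0.5021 0.2832] [-1.81  2.19  0.03]
62 [0.507  0.2859] [-2.22  2.57  0.04]
64 [0.512  0.2884] [-2.64  2.94  0.04]
```

Emit:
play_rows([
  [1,-0.5,0.7,0.05,0],
  [1,-1.0,1.4,0.05,0],
  [1,-1.6,2.0,0.05,0],
  [1,-2.1,2.5,0.05,0],
  [1,-2.2,2.6,0.05,0],
])

```text
t: 4.72
eef_pos: [0.506, 0.285, 0.102]
ee_rot: [0.127, 0.992, 0.001, 0.002]
wrist_force: [-0.3, -1.5, 7.8]
grip_width: -0.002
grip_force: 4.0
```

```bash
python3 m.py
```

```text
[0.50602465 0.2850138  0.10204458] [-0.26130886 -1.54512294  7.80056695]
[-0.07831383 -0.00155096] 0.07832918756625393 -178.8654420335355
[-0.03768813 -0.06816061] 0.07788622244641508 -118.93958114580681
[-0.0404497   0.06740704] 0.07861225971486116 120.9671783078785
[0.03871287 0.06715313] 0.07751276442132828 60.03713318276968
52 [0.4835 0.2709] [ 1.83 -1.94 -0.05]
54 [0.488  0.2742] [ 1.48 -1.51 -0.05]
56 [0.4926 0.2774] [ 1.11 -1.08 -0.05]
58 [0.4973 0.2804] [ 0.73 -0.68 -0.05]
60 [0.5021 0.2832] [ 0.34 -0.28 -0.04]
62 [0.507  0.2859] [-0.07  0.1  -0.04]
64 [0.512  0.2884] [-0.49  0.47 -0.04]
```

Emit:
play_rows([
  [1,-0.2,0.2,0,0],
  [1,-0.4,0.4,0,0],
  [1,-0.4,0.4,0,0],
  [1,-0.4,0.4,-0.3,0],
  [1,-0.4,0.4,-0.6,0],
])

```text
t: 5.4
eef_pos: [0.5108, 0.2876, 0.1081]
ee_rot: [0.127, 0.992, 0.001, 0.002]
wrist_force: [1.8, -2.1, 7.5]
grip_width: -0.004
grip_force: 3.4
```

```bash
python3 m.py
```

```text
[0.51076333 0.28758691 0.10805729] [ 1.77551101 -2.06573033  7.47907946]
[-0.07810066  0.00098701] 0.07810689768999654 179.27595002691953
[-0.03817486  0.06864672] 0.07854738625388297 119.07869947143408
[0.04070172 0.06597683] 0.07752143155630556 58.32917730957584
52 [0.4835 0.2709] [ 2.23 -2.32  0.58]
54 [0.488  0.2742] [ 1.88 -1.88  0.59]
56 [0.4926 0.2774] [ 1.52 -1.46  0.59]
58 [0.4973 0.2804] [ 1.14 -1.05  0.59]
60 [0.5021 0.2832] [ 0.74 -0.65  0.6 ]
62 [0.507  0.2859] [ 0.34 -0.27  0.6 ]
64 [0.512  0.2884] [-0.08  0.1   0.6 ]
```

Turned 60°, and the knob is still pushing up at 12 mm pressed, so the pin is entering the slot. Raising slowly, then clear.

Emit:
play_rows([
  [1,0,0,-0.4,0],
  [1,0,0,-0.9,0],
  [1,0,0,-1.4,0],
  [1,0,0,-2.5,0],
  [1,0,0,-5,0],
])

```text
t: 6.08
eef_pos: [0.5074, 0.2867, 0.1548]
ee_rot: [0.127, 0.992, -0.001, -0.002]
wrist_force: [1.8, -0.3, -0.7]
grip_width: -0.002
grip_force: 0.0
```

Emit:
play_rows([
  [1,0,0,-5,0],
  [1,2,2,-7,0],
  [1,6,6,-7,0],
  [1,11,11,-7,0],
  [1,15,15,-7,0],
])

```text
t: 6.7
eef_pos: [0.4013, 0.4694, 0.2261]
ee_rot: [0.127, 0.992, 0.0, -0.0]
wrist_force: [1.2, 0.6, -0.1]
grip_width: -0.001
grip_force: 0.0
```

Emit:
play_rows([
  [1,1,1,0,0],
  [1,1,1,0,0],
  [1,1,1,0,0],
  [1,1,1,0,0],
  [1,1,1,0,0],
])

```text
t: 7.32
eef_pos: [0.3963, 0.4793, 0.2259]
ee_rot: [0.128, 0.992, 0.0, 0.0]
wrist_force: [-0.3, 0.5, 1.0]
grip_width: -0.003
grip_force: 0.0
```

Run:
```python
from h import *
from cell import robot
c=robot.read_camera("side");c2=robot.read_camera("top")
g=c2["img"].max(2).astype(int);ax=np.array([.581,.144])
for k in blobs(g<75,160,250,220,295,50):
    e=cv2.fitEllipse(k);q=onz(c2,*e[0],.126);r=q[:2]-ax;print(e,q,np.hypot(*r),np.degrees(np.arctan2(r[1],r[0])))
cv2.imwrite("pics/c4.png",np.hstack([cv2.resize(c2["img"][190:330,160:300],(400,400),interpolation=2),cv2.resize(c["img"][170:270,220:320],(400,400))])[:,:,::-1])
```

```text
((189.03660583496094, 276.8314514160156), (18.270444869995117, 21.030473709106445), 80.91856384277344) [0.50247167 0.27995874 0.126     ] 0.15700788795481663 120.01027686507625
((214.51988220214844, 264.9792175292969), (10.980005264282227, 18.143352508544922), 1.5441075563430786) [0.53576194 0.20890626 0.126     ] 0.07911576298135721 124.87554567266791
```

View pics/c4.png

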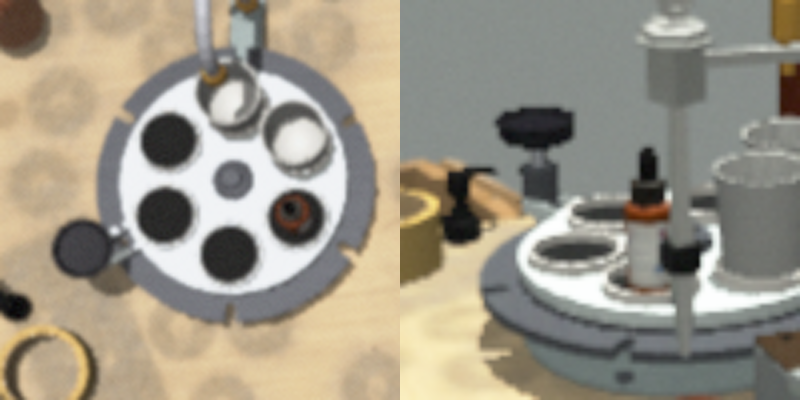

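The next beaker is at (230,100) under the spout, all the vessels are upright, and the knob is at (82,247) with a long stem showing. I'll check its height from both views and hand in if it's up.

Run:
```python
from h import *
from cell import robot
t=dict(np.load("top.npz"));s=dict(np.load("side.npz"))
c=robot.read_camera("side");g=c["img"].max(2).astype(int)
k=max(blobs(g<70,242,190,268,215,30),key=cv2.contourArea);b=cv2.boundingRect(k);print(b)
p,e=cross(t,(189.0,276.8),s,(b[0]+b[2]/2,b[1]+6));print(p,e)
if p[2]>.112 : robot.close_job();print("closed")
```

```text
(244, 197, 19, 11)
[0.50386047 0.28363849 0.11042957] 0.0005323756877777518
```

Run:
```python
from h import *
from cell import robot
s=dict(np.load("side.npz"));c=robot.read_camera("side");ax=np.array([.581,.144])
def rows(xy,z):
    T=s["camera_from_world"];a=np.linspace(0,6.28,200)
    P=np.c_[xy[0]+.031*np.cos(a),xy[1]+.031*np.sin(a),np.full(200,z)]@T[:3,:3].T+T[:3,3]
    q=P@s["mtx"].T;q=q[:,:2]/q[:,2:];return q.min(0).round(1),q.max(0).round(1)
for n,im,xy,(x0,x1,y0,y1) in(("start",s["img"],(.4206,.1446),(228,238,200,245)),("now",c["img"],(.5020,.2815),(249,259,185,240))):
    for d in (0,.003,.013): print(n,d,rows(xy,.126-d))
    print(n,y0,im.max(2)[y0:y1,x0:x1].mean(1).astype(int))
```

```text
start 0 (array([220.8, 211.8]), array([244.1, 219.5]))
start 0.003 (array([220.9, 212.9]), array([244.1, 220.6]))
start 0.013 (array([221.2, 216.3]), array([244.4, 224.1]))
start 200 [142 142 141 141 141 142 142 141 142 148 166 170 141  91  34  36  47  48
  47  46  39  24  24  25  24  44  74  87  91  89  78  66  62  62  62  61
  64  67  78 111 134 132 141 164 186]
now 0 (array([242.5, 195.4]), array([263.1, 201.5]))
now 0.003 (array([242.5, 196.3]), array([263.2, 202.5]))
now 0.013 (array([242.7, 199.4]), array([263.3, 205.7]))
now 185 [142 142 142 142 142 142 142 143 142 142 143 120  44  37  47  49  49  38
  24  22  23  43  96 128 125 113  89  69  66  72  70  71  70  74  89 124
 157 157 157 189 224 228 224 223 203 179 167 149 153 178 186 182 188 211
 212]
```

The rim's far edge is 1.0 px below the prediction for a fully raised knob; at the start the same offset was 1.3 px. So the plunger is fully up, and I'm handing in.

```bash
python3 -c "
from cell import robot
print(robot.close_job())"
```

```text
the job is handed in; nothing more can be done
None
```

The other steel beaker is under the spout, the plunger measures fully up in its slot, the arm is clear, and the job is handed in; the hand-in returned no verdict.

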